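Clamp the blade cassette of the carrot dicer

TASK

Swing the dicer's hold-down strap fully home under the three-winged nut by its red peg, then tighten the nut clockwise, wing after wing in short arcs in front of the blue hood, until it is snug: until pushing the end of a wing on takes about 10 N. Do not overtighten it or lean hard on the dicer, and leave the red-capped jar and the standing carrot piece where they are.

Things in the scene. Friction and masses are not known exactly. Their poses are not given: they have to be found in the camera images.
- dicer: Bench carrot dicer, fixed to the table: white base 165 x 185 mm, its top 20 mm high, steel blade cassette on it, blue hood and steel hopper at the rear. Origin on the table exactly below the axis of the nut's stud; its -x axis is the open front (roughly toward the robot), +y its left, z up.
- hood_edge (a point): Middle of the lower front edge of the blue hood, 27 mm behind (dicer +x) the nut's axis, 104 mm above the table. The hood spans 91 mm right to 87 mm left of it, its top is 116 mm high; the hopper, from 59 mm behind the axis, rises to 164 mm. The rear of the nut lies under the hood; in front of it the nut is open from above.
- nut_axis (a point): Top end of the upright steel stud (12 mm thick), on the nut's axis, 102 mm above the table. The nut comes to bear on the strap at a turn between 1.5 and 3.7 rad; this differs each time (the nut's height on its thread varies) and no pose shows it: it must be felt, with slow pushes, as fast ones carry the nut on and it does not come back.
- wing_nut (a joint): Turn of the brass nut, rad, growing clockwise seen from above (tightening). Three equal upright wings 120 degrees apart: a 6 mm web from the hub (radius 13 mm) ending in a 12 mm bead, reaching 42 mm from the axis. At 0 one wing points along the dicer's -x axis; the lower edge of the wings is then 61 to 66 mm, the upper 88 to 93 mm above the table. It sinks 3 mm per rad and stays where it is let go.
- bead_front (a point): Fixed point on the dicer 36 mm in front of the nut's axis, 75 mm above the table: each wing's bead (upright, round, 12 mm thick) passes through it when its wing points to the front. A push across a wing at its bead takes 1 to 2 N while the nut runs free; once it bears on the strap, the push grows by about 1 N per mm. Snug is about 10 N (0.36 N m); 7 to 14 N is good, over 18 N crushes the rubber.
- hold_strap (a joint): Angle of the steel strap, rad: 0 = fully home under the nut, against its stop; it grows as the strap swings out to the dicer's front, up to 0.7. It turns level about a pivot 75 mm to the right (-y) of the nut's axis, needs about 1 N at its peg and stays where it is left. 30 mm wide, 8 mm thick, its top 47 to 49 mm above the table; a notch in its rear edge takes the stud.
- strap_peg (a point): Centre of the round top (17 mm ball) of the red upright peg near the strap's free end, 150 mm from the strap's pivot; the peg below it is 14 mm thick and begins at the strap's top 30 mm lower. With the strap home it stands 75 mm to the left of the nut's axis.
- jar: White jar with red cap, 72 mm wide, 121 mm tall, a bystander. Origin under its centre.
- carrot_a: Upright cut carrot piece, 38 mm wide, 45 mm tall, a bystander. Origin under its centre.

How it is judged:
By the outcome, as a careful person would: the job done as asked, in the order asked, and still so for the second after the job is handed in, with the robot touching nothing.
It also fails if it takes over 72 s, if anything falls off the work surface, if the arm or the gripper's body presses on something with over 40 N, if the wrist force passes 120 N, or if a joint passes its speed limit or range.

ROBOT

A 6-joint arm with a two-finger parallel gripper is mounted at the origin on the work surface; the furniture and walls round the work are solid. World frame = base frame: x ahead of the robot, y to its left, z up, the work surface at z = 0. Lengths are in m, angles in rad, forces in N, time in s.
With the tool pointing down it reaches from about 0.325 to 0.775 m from the base axis. Payload 5.5 kg.
Tool frame: the origin (TCP) lies midway between the tips of the shut fingers; the grasp point (between the pads) lies 19 mm behind it; z points along the fingers, x is the direction in which the jaws open and shut, and the axes are right-handed (so a half turn about z gives the same grasp; the last joint's range is limited). The gripper opens to 88 mm and grips with 3 to 60 N. Pads are 20 mm wide; open, the fingers measure 115 mm over their backs; the gripper's body (75 mm by 178 mm) begins 61 mm behind the grasp point.
Start: joints at [-1.23, 0.091, 1.231, -0, 1.82, -0.057], TCP at [0.232, -0.553, 0.223] pointing down, gripper open.
Joint ranges: [-2.87, 2.87], [-0.86, 2.18], [0.17, 2.46], [-1.51, 4.65], [0.06, 2.69], [-2.65, 2.65]. Speed limits (rad/s): [2.57, 2.57, 3.01, 3.14, 3.14, 3.14].

INTERFACE

Orientations are given as a unit quaternion [w, x, y, z].
In Python, from workcell import arm gives the robot as it stands.
- The arm moves only by the tool drive_tool, never from a script. Its argument "steps" is a list of rows, each a list of 7 numbers: the closure, from 0 (fully open) to 1 (shut), then the shift along the tool's x, y, z in cm, then the turn, a rotation vector about the tool's x, y, z in rad. A call has 1 to 5 rows; each row shifts and turns the pose as measured when the row begins, along the tool's axes as they then stand; what a row does not reach is not made up. A row lasts 1/12 s, in which the tool goes at most 41.7 mm and 7.16 degrees, less where a joint would pass 70% of its speed; a pose out of reach is approached as far as the arm can. A call with a gripper value outside its range is refused whole. The fingers move at their own pace and stop on an object; "squeeze" is the grip in N (left out, the last holds). Time passes only in rows, so rows that do not move let the fingers close. It gives the time, the measured TCP pose, the force and the opening at its end, in the units of the state.
- arm.get_obs(): the state, without advancing time (a new reading comes with each control period).
- arm.capture(name): name is "scene" or "top"; returns the picture (420x560x3 uint8, blue, green, red); there is no depth.
- arm.get_calibration(name): a dict with "mtx" (3x3 intrinsics, pixels), "D" ([k1, k2, p1, p2, k3] as OpenCV has them; the pictures are not rectified), "R" (3x3) and "t" (3): a world point X has camera coordinates R X + t. Camera axes: x right, y down, z forward; pixel columns grow to the right and rows downward; lengths in m; the calibration is good to about 2 mm. A picture is of the moment at which its call begins. get_calibration takes no time and is no camera call.
- arm.close_job(): hands the job in, once; it reports no verdict.
The state is a dict: "time": time; "joint_pos": joint angles; "joint_velocities": joint speeds; "tau": joint torques, N m; "eef_pos": TCP position; "orientation": TCP orientation; "wrist_force": force on the tool from outside, world axes, zero at the start; "torque": the same for the moment, N m; "finger_gap": finger opening in m.
Only numpy, scipy, OpenCV 4.12 (cv2) and the standard library are available. Lean on these libraries where they do the work, as an engineer would, in place of code of your own. Each camera call takes 0.05 s, during which the arm holds its last target. There are 200 camera calls.

## Working session

There is one attempt and no reset: what is moved stays moved. The work goes in short steps, Python scripts to look and compute and a tool call to move; the robot and the scene stay as the last step left them, time stands still between calls to the robot, and variables do not carry over. Pictures are saved under pics/ and viewed, about 8 in all and at most 12, crops included, and the job is handed in when it is done.

Besides the shell and the picture viewer there is one more tool, called after "Call:" as a command line: name --pt "numbers of a row" for each row, then --argument value for the rest. drive_tool: Moves the arm, as the interface text tells. Its arguments: {"type":"object","properties":{"steps":{"type":"array","items":{"type":"array","items":{"type":"number"}}},"squeeze":{"type":"number"}},"required":["steps"]}

```bash
mkdir -p pics; ls
python3 - <<'E'
from workcell import arm
import cv2
for n in("scene","top"):
    im=arm.capture(n); cv2.imwrite(f"pics/{n}0.png",im)
    c=arm.get_calibration(n); print(n,c)
print(arm.get_obs())
E
```

```text
pics
scene {'mtx': array([[483.27629129,   0.        , 286.46226793],
       [  0.        , 483.27629129, 214.02371055],
       [  0.        ,   0.        ,   1.        ]]), 'D': array([-0.17541091,  0.        ,  0.        ,  0.        ,  0.        ]), 'R': array([[-0.87001685, -0.49270631, -0.01764007],
       [-0.20881635,  0.40066596, -0.89211127],
       [ 0.44661662, -0.7724683 , -0.45147128]]), 't': array([0.53329343, 0.07422381, 0.89325544])}
top {'mtx': array([[507.07223485,   0.        , 273.44290128],
       [  0.        , 507.07223485, 214.87881683],
       [  0.        ,   0.        ,   1.        ]]), 'D': array([-0.06902931,  0.        ,  0.        ,  0.        ,  0.        ]), 'R': array([[-0.00768287, -0.99942876,  0.03291089],
       [-0.98532037,  0.00195317, -0.17070431],
       [ 0.17054252, -0.03373927, -0.98477252]]), 't': array([0.24093419, 0.47379161, 0.97931023])}
{'time': 0.1, 'joint_pos': array([-1.22971751e+00,  9.17815368e-02,  1.23173372e+00,  1.76828070e-05,
        1.81979260e+00, -5.66845076e-02]), 'joint_velocities': array([-9.48236583e-04, -1.07916420e-03, -4.52281359e-03, -1.73829942e-03,
        1.02233379e-03,  3.34972454e-05]), 'tau': array([ 2.66925679e-03, -4.47855484e+01, -4.07571459e+01,  6.98085199e-02,
        2.84009229e-02, -1.34243546e-04]), 'eef_pos': array([ 0.23234132, -0.55291172,  0.22163909]), 'orientation': array([-5.21212091e-04,  8.32874613e-01, -5.53461059e-01, -6.81094063e-04]), 'wrist_force': array([0.12879261, 0.08112252, 0.01955069]), 'torque': array([-0.01097259,  0.03043968, -0.01269913]), 'finger_gap': 0.08785436847574651}
```

View pics/scene0.png

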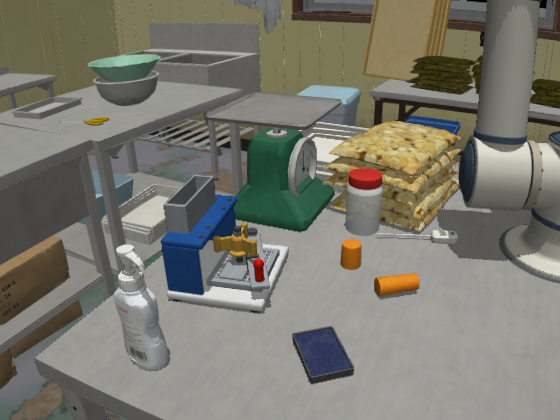

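View pics/top0.png

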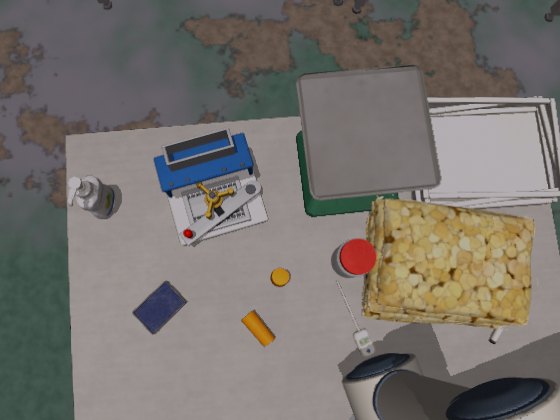

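```bash
cat > h.py <<'E'
import numpy as np, cv2
from workcell import arm
K={n:arm.get_calibration(n) for n in("scene","top")}
def ray(n,p):
    c=K[n]; u=cv2.undistortPoints(np.array([[p]],float),c["mtx"],c["D"])[0,0]
    return -c["R"].T@c["t"], c["R"].T@np.array([u[0],u[1],1])
def onz(n,p,z):
    o,d=ray(n,p); return o+d*(z-o[2])/d[2]
def tri(p,q):
    o1,d1=ray("scene",p);o2,d2=ray("top",q)
    s=np.linalg.lstsq(np.c_[d1,-d2],o2-o1,rcond=None)[0]
    a=o1+d1*s[0];b=o2+d2*s[1]; return (a+b)/2,np.linalg.norm(a-b)
def proj(n,X):
    c=K[n]; return cv2.projectPoints(np.array(X,float).reshape(-1,1,3),cv2.Rodrigues(c["R"])[0],c["t"],c["mtx"],c["D"])[0][:,0]
def blobs(im,lo,hi,amin=15):
    h=cv2.cvtColor(im,cv2.COLOR_BGR2HSV); h[...,0]=(h[...,0].astype(int)+90)%180  # red->90
    m=cv2.inRange(h,lo,hi); n,l,s,c=cv2.connectedComponentsWithStats(m)
    return [(s[i].tolist(),c[i].round(1).tolist()) for i in range(1,n) if s[i][4]>=amin],m
def obs():
    o=arm.get_obs(); print("t%.2f"%o["time"],o["eef_pos"].round(4),o["orientation"].round(3),o["wrist_force"].round(2),o["torque"].round(3),o["finger_gap"].round(4),o["joint_pos"].round(2))
E
python3 - <<'E'
from h import *
for n in K:
    im=cv2.imread(f"pics/{n}0.png")
    print(n,"red",blobs(im,(80,150,80),(97,255,255))[0])
    b,m=blobs(im,(8,150,60),(35,255,255),300); print("blue",b)
    cs=cv2.findContours(m,0,2)[0]
    for c in cs:
        if cv2.contourArea(c)>300: print(cv2.minAreaRect(c), cv2.approxPolyDP(c,3,True)[:,0].tolist())
im=cv2.imread("pics/top0.png")[120:255,140:280]; a=cv2.resize(im,None,fx=4,fy=4,interpolation=cv2.INTER_CUBIC)
cv2.imwrite("pics/c1.png",a)
im=cv2.imread("pics/scene0.png")[170:310,150:300]; a=cv2.resize(im,None,fx=4,fy=4,interpolation=cv2.INTER_CUBIC)
cv2.imwrite("pics/c2.png",a)
E
```

```text
scene red [([349, 168, 33, 21, 597], [365.0, 178.1]), ([253, 259, 11, 23, 189], [258.5, 269.8])]
blue [([403, 116, 57, 18, 447], [434.1, 123.0]), ([161, 195, 76, 99, 3332], [195.3, 245.9])]
((195.50003051757812, 239.00001525878906), (59.92662048339844, 113.14503479003906), 26.56505012512207) [[236, 196], [216, 195], [216, 201], [188, 234], [168, 232], [162, 239], [169, 289], [202, 293], [197, 249], [215, 234], [232, 233]]
((431.29168701171875, 122.17416381835938), (55.76639938354492, 10.957950592041016), 12.407419204711914) [[403, 121], [455, 133], [459, 126], [456, 122], [413, 116]]
top red [([184, 229, 8, 9, 51], [187.5, 233.0]), ([340, 239, 36, 35, 1019], [357.8, 256.2])]
blue [([154, 134, 99, 58, 1976], [204.9, 166.8]), ([170, 138, 59, 23, 425], [198.9, 149.3])]
((198.97169494628906, 149.1509246826172), (7.1427483558654785, 59.75183868408203), 74.05460357666016) [[227, 139], [173, 153], [171, 160], [226, 145]]
((203.18392944335938, 162.24298095703125), (35.7093505859375, 94.09796142578125), 74.24882507324219) [[243, 134], [232, 136], [234, 154], [176, 171], [169, 170], [163, 156], [154, 158], [162, 189], [167, 191], [252, 166]]
```

View pics/c1.png

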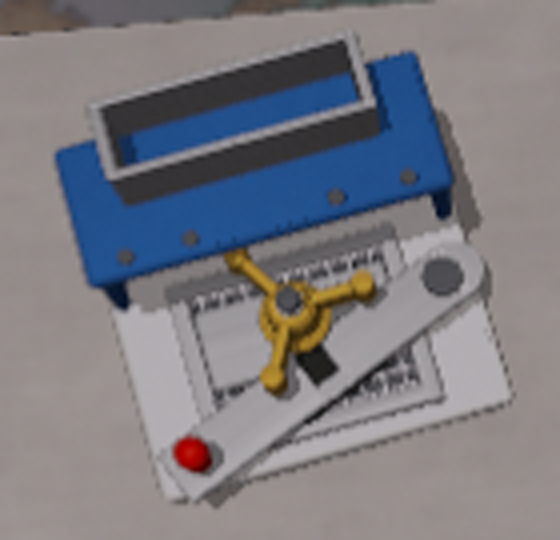

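View pics/c2.png

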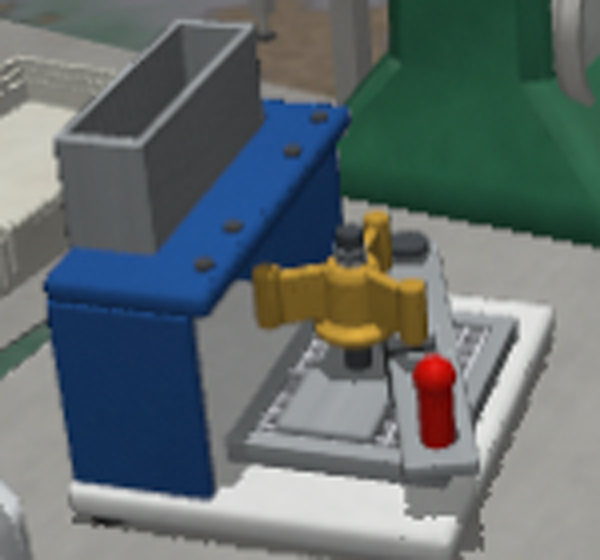

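Run:
```python
from h import *
f=lambda x,y:(140+x/4-.375,120+y/4-.375)
g=lambda x,y:(150+x/4-.375,170+y/4-.375)
print("stud tri",tri(g(349,232),f(289,296)))
print("peg tri",tri(g(434,374),f(192,454)))
S=onz("top",f(289,297),.102);P=onz("top",f(192,454),.078);V=onz("top",f(444,276),.05)
A=onz("top",f(98,282),.110);B=onz("top",f(452,183),.110)
print("S",S,"P",P,"V",V,"A",A,"B",B)
d=(A-B)[:2];print("hood w",np.linalg.norm(d)); y=d/np.linalg.norm(d); x=np.array([y[1],-y[0]])
yaw=np.arctan2(x[1],x[0]);print("yaw",yaw)
L=lambda X:np.array([(X-S)[:2]@x,(X-S)[:2]@y]).round(4)
print("local P,V,A,B",L(P),L(V),L(A),L(B), "PV",np.linalg.norm((P-V)[:2]))
for w in((275,378),(365,287),(235,259)):
    W=onz("top",f(*w),.091);l=L(W);print("wing",l,np.hypot(*l),np.degrees(np.arctan2(l[1],l[0])))
J=onz("top",(357.8,256.2),.121);C=onz("top",(281,277),.045);print("jar",J,"car",C,L(J),L(C))
```

```text
stud tri (array([0.5042646 , 0.35627358, 0.10009104]), np.float64(0.0013737768022363248))
peg tri (array([0.43278874, 0.40356466, 0.07875314]), np.float64(3.284963009593346e-05))
S [0.50398543 0.35644058 0.102     ] P [0.43290651 0.40367515 0.078     ] V [0.52584923 0.28417348 0.05      ] A [0.50954834 0.44485758 0.11      ] B [0.55719963 0.27973599 0.11      ]
hood w 0.171859778834559
yaw 0.2809498804458172
local P,V,A,B [-0.0552  0.0651] [ 0.001  -0.0755] [0.0299 0.0834] [ 0.0299 -0.0885] PV 0.15139021828695512
wing [-0.0333  0.017 ] 0.037388367174831266 152.95521068429466
wing [-0.0028 -0.0357] 0.035809635574800255 -94.48460600954462
wing [0.0276 0.0201] 0.03414337417420838 36.06438615741825
jar [0.38357804 0.08816979 0.121     ] car [0.35062811 0.22512185 0.045     ] [-0.1901 -0.2244] [-0.1838 -0.0836]
```

The pictures show the dicer at upper left in the top view: stud at (212,194), strap swung out about 0.37 rad with the red peg at (188,233), one wing at about 152° and the others at ±120° from it. The peg-to-pivot distance (151 mm) and the hood width (172 mm) both fit the given sizes.

I'll lift, close the fingers, and align tool x with dicer -y and tool y with dicer -x.

Call:
drive_tool --pt "1 0 0 -4 0 0 0.117" --pt "1 0 0 -4 0 0 0" --pt "1 0 0 -4 0 0 0" --pt "1 -2.4 -2.9 -1 0 0 0" --pt "1 -2.4 -2.9 0 0 0 0" --squeeze 20

```text
time: 0.52
eef_pos: [0.2719, -0.4924, 0.343]
orientation: [-0.007, 0.795, -0.607, -0.012]
wrist_force: [-0.1, 0.1, -0.7]
finger_gap: 0.0574
```

Call:
drive_tool --pt "1 -2.4 -2.9 0 0 0 0" --pt "1 -2.4 -2.9 0 0 0 0" --pt "1 -2.4 -2.9 0 0 0 0" --pt "1 -2.4 -2.9 0 0 0 0" --pt "1 -2.4 -2.9 0 0 0 0"

```text
time: 0.93
eef_pos: [0.3833, -0.3334, 0.3457]
orientation: [-0.007, 0.793, -0.609, -0.012]
wrist_force: [0.1, 0.2, -0.6]
finger_gap: 0.0245
```

Call:
drive_tool --pt "1 -3.5 -1.4 0 0 0 0" --pt "1 -3.5 -1.4 0 0 0 0" --pt "1 -3.5 -1.4 0 0 0 0" --pt "1 -3.5 -1.4 0 0 0 0" --pt "1 -3.5 -1.4 0 0 0 0"

```text
time: 1.35
eef_pos: [0.4078, -0.1375, 0.3459]
orientation: [-0.007, 0.793, -0.609, -0.016]
wrist_force: [0.6, -1.0, 0.4]
finger_gap: 0.0007
```

Call:
drive_tool --pt "1 -3.5 -1.2 0 0 0 0" --pt "1 -3.5 -1.2 0 0 0 0" --pt "1 -3.5 -1.2 0 0 0 0" --pt "1 -3.5 -1 0 0 0 0" --pt "1 -3.5 -1 0 0 0 0"

```text
time: 1.77
eef_pos: [0.415, 0.0552, 0.3497]
orientation: [-0.007, 0.793, -0.609, -0.017]
wrist_force: [0.5, 0.2, 0.2]
finger_gap: 0.0005
```

Call:
drive_tool --pt "1 -3.5 -0.8 0 0 0 0" --pt "1 -3.5 -0.8 0 0 0 0" --pt "1 -3.5 -0.8 0 0 0 0" --pt "1 -3.5 -0.8 0 0 0 0" --pt "1 -3.5 -0.8 0 0 0 0"

```text
time: 2.18
eef_pos: [0.4056, 0.2439, 0.3539]
orientation: [-0.006, 0.793, -0.609, -0.017]
wrist_force: [0.4, -0.2, 0.6]
finger_gap: 0.0003
```

```bash
cat >> h.py <<'E'
O=np.array([.504,.3563]); YAW=.281
from scipy.spatial.transform import Rotation as Ro
def rel(tx,ty,z,T=O,yaw=None):
    """from the present pose to dicer-local (tx,ty), height z: shift in tool axes [cm] and turn to be square"""
    yaw=YAW if yaw is None else yaw
    o=arm.get_obs(); q=o["orientation"]; R=Ro.from_quat([q[1],q[2],q[3],q[0]])
    c,s=np.cos(yaw),np.sin(yaw); ex=np.array([c,s]);ey=np.array([-s,c])
    p=o["eef_pos"]; l=p[:2]-T; print("now local mm",(1e3*l@ex).round(1),(1e3*l@ey).round(1),"z",(1e3*p[2]).round(1))
    w=np.r_[T+tx*ex+ty*ey,z]-p
    D=Ro.from_matrix(np.c_[[s,-c,0],[-c,-s,0],[0,0,-1]])
    print("shift cm",(100*R.inv().apply(w)).round(2),"turn",(R.inv()*D).as_rotvec().round(3))
    F=o["wrist_force"];print("F dicer",(F[:2]@ex).round(2),(F[:2]@ey).round(2),F[2].round(2),"t",round(o["time"],2))
E
python3 - <<'E'
from h import *
obs(); rel(-.10,.060,.20)
E
```

```text
Traceback (most recent call last):
  File "h.py", line 20, in obs
    o=arm.get_obs(); print("t%.2f"%o["time"],o["eef_pos"].round(4),o["orientation"].round(3),o["wrist_force"].round(2),o["torque"].round(3),o["finger_gap"].round(4),o["joint_pos"].round(2))
                                                                                                                                            ^^^^^^^^^^^^^^^^^^^^^
AttributeError: 'float' object has no attribute 'round'
```

```bash
sed -i 's/o\["finger_gap"\].round(4)/round(o["finger_gap"],4)/' h.py
python3 - <<'E'
from h import *
obs(); rel(-.10,.060,.20)
E
```

```text
t2.18 [0.4056 0.2439 0.3539] [-0.006  0.793 -0.609 -0.017] [ 0.38 -0.25  0.6 ] [-0.032 -0.058 -0.007] 0.0003 [ 0.44 -0.18  1.25  0.04  2.07  1.77]
now local mm -125.7 -80.7 z 353.9
shift cm [-13.57  -2.46  15.85] turn [ 0.011  0.035 -0.02 ]
F dicer 0.29 -0.34 0.6 t 2.18
```

Call:
drive_tool --pt "1 -2.7 -0.5 3 0.011 0.035 -0.02" --pt "1 -2.7 -0.5 3.2 0 0 0" --pt "1 -2.7 -0.5 3.2 0 0 0" --pt "1 -2.7 -0.5 3.2 0 0 0" --pt "1 -2.7 -0.5 3.2 0 0 0"

```text
time: 2.6
eef_pos: [0.3921, 0.3873, 0.2039]
orientation: [-0.006, 0.801, -0.599, 0.003]
wrist_force: [0.7, -1.2, 0.6]
finger_gap: 0.0007
```

Call:
drive_tool --pt "1 0 0 3 0 0 0" --pt "1 0 0 3 0 0 0" --pt "1 0 0 3 0 0 0" --pt "1 0 0 2.5 0 0 0" --pt "1 0 0 1.5 0 0 0"

```text
time: 3.02
eef_pos: [0.3872, 0.3916, 0.059]
orientation: [-0.001, 0.803, -0.595, 0.001]
wrist_force: [0.3, 0.3, 0.9]
finger_gap: 0.0007
```

Run:
```python
from h import *
cv2.imwrite("pics/s1.png",arm.capture("scene")); 
im=arm.capture("top");cv2.imwrite("pics/t1.png",cv2.resize(im[120:260,100:300],None,fx=4,fy=4,interpolation=cv2.INTER_CUBIC))
obs(); rel(-.075,.065,.063)
```

```text
t3.12 [0.3865 0.3907 0.0584] [ 0.001  0.803 -0.596  0.001] [-0.44 -1.12 -0.54] [-0.008 -0.015  0.007] 0.0007 [ 0.73 -0.01  1.63 -0.    1.53  2.01]
now local mm -103.3 65.7 z 58.4
shift cm [ 0.11 -2.83 -0.46] turn [ 0.    -0.002  0.014]
F dicer -0.73 -0.96 -0.54 t 3.12
```

View pics/s1.png

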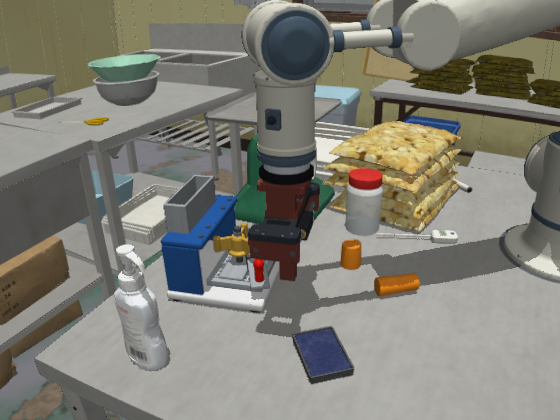

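Call:
drive_tool --pt "1 0 -1.2 -0.3 0 0 0.014" --pt "1 0 -1 0 0 0 0" --pt "1 0 -0.8 0 0 0 0" --pt "1 -0.1 -0.8 0 0 0 0" --pt "1 -0.1 -0.8 0 0 0 0"

```text
time: 3.53
eef_pos: [0.432, 0.4075, 0.0657]
orientation: [-0.001, 0.8, -0.601, 0.0]
wrist_force: [-1.5, 0.8, -0.5]
finger_gap: 0.0005
```

Call:
drive_tool --pt "1 -0.1 -0.7 0 0 0 0" --pt "1 -0.1 -0.7 0 0 0 0" --pt "1 -0.1 -0.6 0 0 0 0" --pt "1 -0.1 -0.5 0 0 0 0" --pt "1 -0.1 -0.4 0 0 0 0"

```text
time: 3.95
eef_pos: [0.4631, 0.4218, 0.0671]
orientation: [-0.001, 0.799, -0.601, 0.001]
wrist_force: [-1.7, -0.9, -0.6]
finger_gap: 0.0001
```

Run:
```python
from h import *
rel(-.0175,.073,.060)
```

```text
now local mm -21.1 74.3 z 67.1
shift cm [ 0.13 -0.36  0.71] turn [-0.003 -0.     0.001]
F dicer -1.83 -0.38 -0.55 t 3.95
```

Call:
drive_tool --pt "1 0 -0.2 0.3 0 0 0" --pt "1 0 -0.2 0.2 0 0 0" --pt "1 0 -0.2 0 0 0 0"

```text
time: 4.2
eef_pos: [0.4632, 0.4235, 0.0644]
orientation: [0.005, 0.8, -0.6, -0.004]
wrist_force: [-8.0, -5.1, 1.4]
finger_gap: 0.0004
```

Run:
```python
from h import *
rel(-.0175,.073,.060)
```

```text
now local mm -20.6 75.9 z 64.4
shift cm [ 0.29 -0.31  0.44] turn [0.012 0.001 0.003]
F dicer -9.07 -2.73 1.43 t 4.2
```

Call:
drive_tool --pt "1 0 1 0 0 0 0" --pt "1 0 3 0 -0.01 0 0" --pt "1 0.5 3 -3.5 0 0 0" --pt "1 4 1 -0.5 0 0 0" --pt "1 4 0 0 0 0 0"

```text
time: 4.62
eef_pos: [0.4092, 0.3253, 0.1024]
orientation: [0.009, 0.803, -0.596, -0.008]
wrist_force: [-0.3, -0.0, -0.6]
finger_gap: 0.0004
```

Call:
drive_tool --pt "1 3 3 0 0 0 0" --pt "1 3 2 0 0 0 0"

```text
time: 4.78
eef_pos: [0.3812, 0.2523, 0.1047]
orientation: [0.008, 0.803, -0.596, -0.006]
wrist_force: [0.2, -0.9, 1.3]
finger_gap: 0.0001
```

Run:
```python
from h import *
im=arm.capture("top");cv2.imwrite("pics/t2.png",cv2.resize(im[120:260,130:280],None,fx=4,fy=4,interpolation=cv2.INTER_CUBIC))
print(blobs(im,(80,150,80),(97,255,255))[0],proj("top",[0.504-.075*np.sin(.281),.3563+.075*np.cos(.281),.078]))
rel(-.034,-.016,.105)
```

```text
[([171, 204, 9, 9, 52], [174.9, 207.7]), ([344, 239, 32, 35, 777], [361.2, 254.4])] [[175.29839468 207.1686313 ]]
now local mm -149.0 -70.2 z 104.6
shift cm [ -5.31 -11.56  -0.3 ] turn [ 0.021 -0.003  0.01 ]
F dicer 4.33 -0.51 0.11 t 4.83
```

View pics/t2.png

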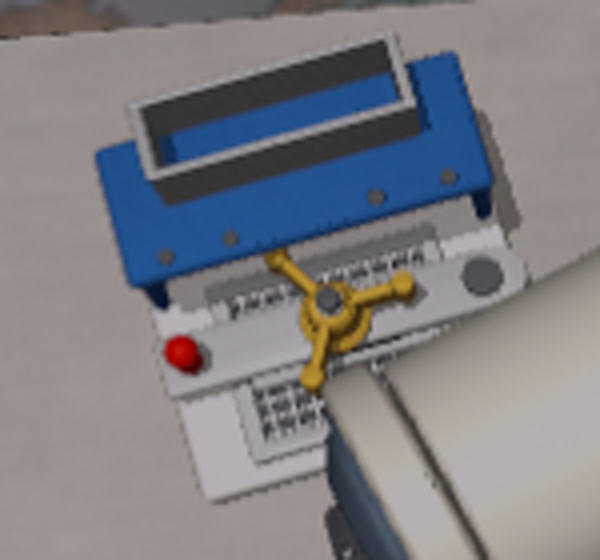

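Call:
drive_tool --pt "1 -1.3 -2.9 -0.1 0.02 0 0.01" --pt "1 -1.3 -2.9 0 0 0 0" --pt "1 -1.3 -2.9 0 0 0 0" --pt "1 -1.2 -2.6 0 0 0 0" --pt "1 0 0 0 0 0 0"

```text
time: 5.25
eef_pos: [0.4798, 0.3266, 0.1077]
orientation: [-0.003, 0.797, -0.604, 0.004]
wrist_force: [-0.0, -0.1, -0.5]
finger_gap: 0.0006
```

Run:
```python
from h import *
rel(-.034,-.016,.063)
```

```text
now local mm -31.5 -21.8 z 107.7
shift cm [-0.59  0.29  4.46] turn [-0.009 -0.002 -0.007]
F dicer -0.04 -0.13 -0.55 t 5.25
```

Call:
drive_tool --pt "1 0 0.3 2 -0.009 0 -0.007" --pt "1 0 0 1.5 0 0 0" --pt "1 0 0 1 0 0 0" --pt "1 -0.4 0 0 0 0 0" --pt "1 -0.4 0 0 0 0 0"

```text
time: 5.67
eef_pos: [0.477, 0.3342, 0.062]
orientation: [-0.0, 0.799, -0.601, 0.002]
wrist_force: [-0.1, 0.6, 0.7]
finger_gap: 0.0004
```

Run:
```python
from h import *
rel(-.032,-.003,.063)
```

```text
now local mm -32.1 -13.7 z 62.0
shift cm [-1.07 -0.01 -0.1 ] turn [-0.002 -0.003 -0.001]
F dicer 0.08 0.56 0.66 t 5.67
```

Call:
drive_tool --pt "1 -0.3 0 0 0 0 0" --pt "1 -0.3 0 0 0 0 0" --pt "1 -0.3 0 0 0 0 0" --pt "1 -0.3 0 0 0 0 0"

```text
time: 6.0
eef_pos: [0.4737, 0.3477, 0.0655]
orientation: [-0.002, 0.799, -0.601, 0.003]
wrist_force: [1.3, -6.0, -1.6]
finger_gap: 0.001
```

Call:
drive_tool --pt "1 -0.3 0 0 0 0 0" --pt "1 -0.3 0 0 0 0 0" --pt "1 -0.3 -0.2 0 0 0 0"

```text
time: 6.25
eef_pos: [0.4731, 0.3556, 0.0658]
orientation: [-0.001, 0.799, -0.602, 0.004]
wrist_force: [-0.3, -4.0, -2.0]
finger_gap: 0.0006
```

Run:
```python
from h import *
rel(-.032,-.003,.063)
```

```text
now local mm -29.9 7.9 z 65.8
shift cm [1.09 0.22 0.28] turn [-0.006 -0.006 -0.001]
F dicer -1.44 -3.75 -1.96 t 6.25
```

Call:
drive_tool --pt "1 0.5 0.5 0.2 -0.006 -0.006 0" --pt "1 0 2.3 0.1 0 0 0" --pt "1 -1.4 0 0 0 0 0" --pt "1 -1.4 0 0 0 0 0" --pt "1 0 -0.5 0 0 0 0"

```text
time: 6.67
eef_pos: [0.4423, 0.3741, 0.0621]
orientation: [-0.001, 0.799, -0.601, -0.003]
wrist_force: [-0.8, 1.2, 0.1]
finger_gap: 0.0005
```

Call:
drive_tool --pt "1 0 -0.3 0 0 0 0" --pt "1 0 -0.3 0 0 0 0" --pt "1 0 -0.3 0 0 0 0"

```text
time: 6.92
eef_pos: [0.4533, 0.3792, 0.0634]
orientation: [-0.003, 0.8, -0.6, -0.002]
wrist_force: [-0.9, -0.4, 0.8]
finger_gap: 0.0003
```

Run:
```python
from h import *
rel(-.015,.033,.062)
```

```text
now local mm -42.4 36.1 z 63.4
shift cm [ 0.32 -2.74  0.14] turn [-0.002  0.007  0.002]
F dicer -1.0 -0.1 0.81 t 6.92
```

Call:
drive_tool --pt "1 0.05 -0.35 0 0 0 0" --pt "1 0.05 -0.35 0 0 0 0" --pt "1 0.05 -0.35 0 0 0 0" --pt "1 0.05 -0.3 0 0 0 0" --pt "1 0.05 -0.3 0 0 0 0"

```text
time: 7.33
eef_pos: [0.466, 0.3849, 0.0622]
orientation: [0.0, 0.801, -0.599, -0.01]
wrist_force: [-2.7, 0.6, 0.7]
finger_gap: 0.0007
```

Call:
drive_tool --pt "1 0 -0.25 0.1 0 0 0" --pt "1 0 -0.2 0.1 0 0 0"

```text
time: 7.5
eef_pos: [0.4715, 0.386, 0.0603]
orientation: [-0.0, 0.8, -0.599, -0.01]
wrist_force: [-2.2, 0.4, 1.2]
finger_gap: 0.0002
```

Run:
```python
from h import *
rel(-.015,.033,.062)
```

```text
now local mm -23.0 37.6 z 60.3
shift cm [ 0.46 -0.79 -0.19] turn [0.012 0.016 0.004]
F dicer -2.04 1.03 1.17 t 7.5
```

Call:
drive_tool --pt "1 0.1 -0.2 -0.1 0.012 0.016 0" --pt "1 0.1 -0.2 0 0 0 0" --pt "1 0 -0.2 0 0 0 0"

```text
time: 7.75
eef_pos: [0.4787, 0.3855, 0.0605]
orientation: [0.0, 0.8, -0.6, 0.001]
wrist_force: [-2.4, -0.6, -1.3]
finger_gap: 0.0002
```

Call:
drive_tool --pt "1 0 -0.2 0 0 0 0" --pt "1 0 -0.2 0 0 0 0"

```text
time: 7.92
eef_pos: [0.4827, 0.3866, 0.0603]
orientation: [0.0, 0.8, -0.6, 0.001]
wrist_force: [-1.8, 0.3, -1.0]
finger_gap: 0.0006
```

Run:
```python
from h import *
rel(-.015,.033,.062)
```

```text
now local mm -12.0 35.0 z 60.3
shift cm [ 0.2   0.3  -0.17] turn [-0.001 -0.002  0.004]
F dicer -1.7 0.78 -1.02 t 7.92
```

Call:
drive_tool --pt "1 0 1.5 0 0 0 0" --pt "1 0 3.6 0 0 0 0" --pt "1 3.9 0 0 0 0 0" --pt "1 3.9 0 0 0 0 0" --pt "1 0 -1.2 0 0 0 0"

```text
time: 8.33
eef_pos: [0.4668, 0.2997, 0.0599]
orientation: [-0.0, 0.802, -0.597, 0.004]
wrist_force: [-0.6, -0.5, -0.0]
finger_gap: 0.0006
```

Run:
```python
from h import *
rel(-.033,-.040,.059)
im=arm.capture("scene");cv2.imwrite("pics/s2.png",cv2.resize(im[150:320,140:310],None,fx=3.5,fy=3.5,interpolation=cv2.INTER_CUBIC))
```

```text
now local mm -51.4 -44.1 z 59.9
shift cm [-0.39 -1.85  0.1 ] turn [-0.005 -0.006  0.01 ]
F dicer -0.74 -0.35 -0.05 t 8.33
```

View pics/s2.png

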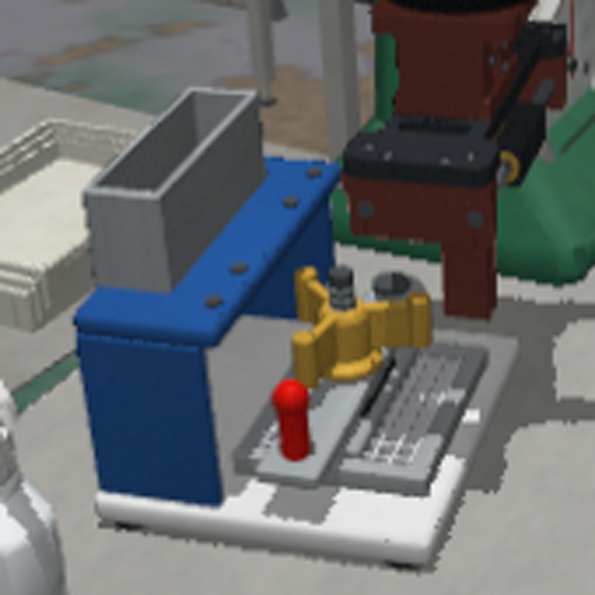

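Call:
drive_tool --pt "1 0 -0.9 0 -0.005 -0.006 0.01" --pt "1 0 -0.9 0 0 0 0" --pt "1 -0.4 0 0 0 0 0" --pt "1 -0.3 0 0 0 0 0" --pt "1 -0.25 0 0 0 0 0"

```text
time: 8.8
eef_pos: [0.4873, 0.3174, 0.0626]
orientation: [-0.004, 0.798, -0.603, 0.002]
wrist_force: [0.1, -0.5, -0.7]
finger_gap: 0.0005
```

Call:
drive_tool --pt "1 -0.2 0 0 0 0 0" --pt "1 -0.2 0 0 0 0 0" --pt "1 -0.2 0 0 0 0 0"

```text
time: 9.05
eef_pos: [0.4844, 0.3249, 0.0625]
orientation: [-0.004, 0.799, -0.602, 0.002]
wrist_force: [-0.8, -4.1, 0.7]
finger_gap: 0.0003
```

Run:
```python
from h import *
rel(-.034,0,.059)
```

```text
now local mm -27.5 -24.7 z 62.5
shift cm [-2.47  0.66  0.35] turn [-0.008  0.002 -0.002]
F dicer -1.87 -3.69 0.74 t 9.05
```

Call:
drive_tool --pt "1 -0.2 0.2 0.1 -0.008 0 0" --pt "1 -0.2 0.2 0 0 0 0" --pt "1 -0.2 0.2 0 0 0 0"

```text
time: 9.3
eef_pos: [0.4767, 0.3293, 0.0615]
orientation: [-0.0, 0.799, -0.602, 0.0]
wrist_force: [1.8, -0.9, 0.4]
finger_gap: 0.0004
```

Call:
drive_tool --pt "1 -0.15 0 0 0 0 0" --pt "1 -0.15 0 0 0 0 0"

```text
time: 9.47
eef_pos: [0.4749, 0.332, 0.0612]
orientation: [0.0, 0.799, -0.602, -0.0]
wrist_force: [0.8, -2.1, 0.1]
finger_gap: 0.0005
```

Run:
```python
from h import *
rel(-.034,0,.059)
```

```text
now local mm -34.7 -15.2 z 61.2
shift cm [-1.53 -0.07  0.22] turn [ 0.001 -0.    -0.001]
F dicer 0.2 -2.21 0.08 t 9.47
```

Call:
drive_tool --pt "1 -0.2 0 0 0 0 0" --pt "1 -0.2 0 0 0 0 0" --pt "1 -0.2 0 0 0 0 0"

```text
time: 9.72
eef_pos: [0.4724, 0.3376, 0.0608]
orientation: [0.001, 0.799, -0.602, -0.0]
wrist_force: [0.2, -1.8, 0.0]
finger_gap: 0.0002
```

Call:
drive_tool --pt "1 -0.2 0 0 0 0 0" --pt "1 -0.2 -0.05 0 0 0 0" --pt "1 -0.2 -0.05 0 0 0 0"

```text
time: 9.97
eef_pos: [0.4713, 0.3438, 0.0602]
orientation: [0.002, 0.799, -0.602, -0.0]
wrist_force: [-0.2, -2.6, -1.2]
finger_gap: 0.0002
```

Run:
```python
from h import *
rel(-.034,0,.059)
```

```text
now local mm -34.9 -3.0 z 60.2
shift cm [-0.3  -0.09  0.12] turn [ 0.004 -0.002 -0.002]
F dicer -0.88 -2.5 -1.2 t 9.97
```

Call:
drive_tool --pt "1 -0.2 -0.1 0 0 0 0" --pt "1 -0.2 -0.1 0 0 0 0" --pt "1 -0.2 -0.1 0 0 0 0"

```text
time: 10.22
eef_pos: [0.4716, 0.3504, 0.0595]
orientation: [0.004, 0.799, -0.602, -0.001]
wrist_force: [0.3, -3.3, -0.7]
finger_gap: 0.0004
```

Call:
drive_tool --pt "1 -0.2 -0.15 0 0 0 0" --pt "1 -0.2 -0.15 0 0 0 0"

```text
time: 10.38
eef_pos: [0.4731, 0.3552, 0.0588]
orientation: [0.005, 0.799, -0.602, -0.001]
wrist_force: [-1.5, -3.6, -0.5]
finger_gap: 0.0005
```

Run:
```python
from h import *
rel(-.034,0,.059)
```

```text
now local mm -30.0 7.5 z 58.8
shift cm [ 0.75  0.4  -0.01] turn [ 0.009 -0.004 -0.002]
F dicer -2.4 -3.08 -0.51 t 10.38
```

Call:
drive_tool --pt "1 0.5 0.5 0 0.009 0 0" --pt "1 0 2.3 0 0 0 0" --pt "1 -1.4 0 0 0 0 0" --pt "1 -1.4 0 0 0 0 0" --pt "1 0 -0.5 0 0 0 0"

```text
time: 10.8
eef_pos: [0.4451, 0.3763, 0.0597]
orientation: [-0.004, 0.799, -0.602, 0.001]
wrist_force: [-0.2, -0.1, 0.5]
finger_gap: 0.0003
```

Call:
drive_tool --pt "1 0 -0.3 0 0 0 0" --pt "1 0 -0.3 0 0 0 0" --pt "1 0 -0.2 0 0 0 0" --pt "1 0 -0.2 0 0 0 0"

```text
time: 11.13
eef_pos: [0.4545, 0.3833, 0.0608]
orientation: [-0.003, 0.8, -0.6, -0.002]
wrist_force: [-10.4, -0.2, 3.8]
finger_gap: 0.0004
```

Run:
```python
from h import *
rel(-.015,.033,.058)
```

```text
now local mm -40.0 39.6 z 60.8
shift cm [ 0.67 -2.5   0.28] turn [-0.003  0.007  0.002]
F dicer -10.07 2.68 3.81 t 11.13
```

Call:
drive_tool --pt "1 0 0.4 0 0 0 0" --pt "1 0.8 0.1 0.1 0 0.007 0" --pt "1 0 0 0 0 0 0"

```text
time: 11.38
eef_pos: [0.4536, 0.3739, 0.0596]
orientation: [-0.001, 0.8, -0.6, 0.001]
wrist_force: [0.0, 0.1, 0.5]
finger_gap: 0.0005
```

Run:
```python
from h import *
rel(-.040,.033,.058)
```

```text
now local mm -43.5 30.9 z 59.6
shift cm [-0.21 -0.35  0.16] turn [-0.003 -0.001  0.002]
F dicer 0.03 0.04 0.51 t 11.38
```

Call:
drive_tool --pt "1 0 -0.2 0 0 0 0" --pt "1 0 -0.15 0 0 0 0"

```text
time: 11.55
eef_pos: [0.4575, 0.3741, 0.0596]
orientation: [-0.001, 0.799, -0.601, 0.001]
wrist_force: [-7.5, -0.9, 2.4]
finger_gap: 0.0005
```

Call:
drive_tool --pt "1 0 -0.1 0 0 0 0" --pt "1 0 0 0 0 0 0"

```text
time: 11.72
eef_pos: [0.4573, 0.3741, 0.0596]
orientation: [0.001, 0.799, -0.601, -0.0]
wrist_force: [-1.2, -0.7, 0.7]
finger_gap: 0.0005
```

Run:
```python
from h import *
rel(-.040,.033,.058)
```

```text
now local mm -39.9 30.1 z 59.6
shift cm [-0.29  0.01  0.16] turn [ 0.002 -0.     0.001]
F dicer -1.37 -0.36 0.65 t 11.72
```

Call:
drive_tool --pt "1 0.5 1.5 0 0 0 -0.05" --pt "1 0.5 0.5 0 0 0 -0.12" --pt "1 0 0 0 0 0 -0.12" --pt "1 0 0 0 0 0 -0.12" --pt "1 0 0 0 0 0 -0.12"

```text
time: 12.13
eef_pos: [0.4429, 0.358, 0.06]
orientation: [-0.0, 0.932, -0.362, 0.001]
wrist_force: [0.5, 0.5, -0.0]
finger_gap: 0.0005
```

Call:
drive_tool --pt "1 0 0 0 0 0 -0.12" --pt "1 0 0 0 0 0 -0.07" --pt "1 0 0 0 0 0 0"

```text
time: 12.38
eef_pos: [0.4446, 0.3578, 0.0605]
orientation: [-0.001, 0.964, -0.266, 0.003]
wrist_force: [-0.7, 0.2, -0.3]
finger_gap: 0.0005
```

```bash
cat >> h.py <<'E'
def diag(th,gap):
    """finger square to wing at local angle th [deg], gap [m] between -y face and bead"""
    t=np.radians(th); b=.036*np.array([np.cos(t),np.sin(t)]); n=np.array([np.sin(t),-np.cos(t)])
    c,s=np.cos(YAW),np.sin(YAW); M=np.c_[[c,s],[-s,c]]; nw=M@n
    o=arm.get_obs(); q=o["orientation"]; R=Ro.from_quat([q[1],q[2],q[3],q[0]]); p=o["eef_pos"]; l=M.T@(p[:2]-O)
    T=b-(.016+gap)*n; w=np.r_[O+M@T,.058]-p
    D=Ro.from_matrix(np.c_[[nw[1],-nw[0],0],[-nw[0],-nw[1],0],[0,0,-1]])
    F=M.T@o["wrist_force"][:2]; rc=l+.010*n
    print("local",(1e3*l).round(1),"z",round(1e3*p[2],1),"tangential",(1e3*(l-b)@n).round(1),"radial",(1e3*(l-b)@[np.cos(t),np.sin(t)]).round(1),"shift",(100*R.inv().apply(w)).round(2),"turn",(R.inv()*D).as_rotvec().round(3))
    print("F n",(F@n).round(2),"rad",(F@[np.cos(t),np.sin(t)]).round(2),"z",o["wrist_force"][2].round(2),"t",round(o["time"],2),"j6",o["joint_pos"][5].round(2))
E
python3 -c "
from h import *
diag(131,.006)"
```

```text
local [-56.7  17.9] z 60.5 tangential -31.0 radial 14.7 shift [ 1.5  -0.85  0.26] turn [-0.003 -0.004  0.036]
F n -0.16 rad 0.69 z -0.33 t 12.38 j6 1.16
```

Call:
drive_tool --pt "1 0.7 0 0.1 0 0 0.036" --pt "1 0.6 -0.3 0.1 0 0 0" --pt "1 0 -0.5 0 0 0 0" --pt "1 0 0 0 0 0 0"

```text
time: 12.72
eef_pos: [0.4628, 0.3572, 0.0588]
orientation: [-0.002, 0.957, -0.289, 0.004]
wrist_force: [0.0, 0.5, 0.5]
finger_gap: 0.0004
```

```bash
python3 -c "
from h import *
diag(131,.000)"
```

```text
local [-39.3  12.3] z 58.8 tangential -21.6 radial -0.9 shift [-0.1  -0.56  0.08] turn [-0.005 -0.006 -0.012]
F n 0.4 rad 0.23 z 0.51 t 12.72 j6 1.19
```

Now slow tangential pushes.

Call:
drive_tool --pt "1 0 -0.2 0 0 0 0" --pt "1 0 -0.2 0 0 0 0"

```text
time: 12.88
eef_pos: [0.4657, 0.3606, 0.0585]
orientation: [-0.001, 0.957, -0.29, 0.003]
wrist_force: [-0.7, 0.2, -0.3]
finger_gap: 0.0004
```

Call:
drive_tool --pt "1 0 -0.15 0 0 0 0"

```text
time: 12.97
eef_pos: [0.4666, 0.3621, 0.0584]
orientation: [-0.001, 0.957, -0.29, 0.003]
wrist_force: [-0.4, -0.6, 0.6]
finger_gap: 0.0007
```

Call:
drive_tool --pt "1 0 -0.15 0 0 0 0"

```text
time: 13.05
eef_pos: [0.4671, 0.363, 0.0583]
orientation: [-0.0, 0.957, -0.29, 0.003]
wrist_force: [-3.7, -5.3, 3.6]
finger_gap: 0.0004
```

```bash
python3 -c "
from h import *
diag(131,.000)"
```

```text
local [-33.6  16.6] z 58.3 tangential -14.4 radial -1.4 shift [-0.14  0.16  0.03] turn [-0.003 -0.005 -0.015]
F n -6.48 rad 0.21 z 3.62 t 13.05 j6 1.19
```

Call:
drive_tool --pt "1 0 -0.15 0 0 0 0"

```text
time: 13.13
eef_pos: [0.4673, 0.3635, 0.0583]
orientation: [0.001, 0.957, -0.29, 0.002]
wrist_force: [-4.3, -5.5, 4.5]
finger_gap: 0.0005
```

Call:
drive_tool --pt "1 0 -0.15 0 0 0 0"

```text
time: 13.22
eef_pos: [0.4675, 0.3637, 0.0583]
orientation: [0.002, 0.957, -0.29, 0.002]
wrist_force: [-4.0, -6.6, 3.2]
finger_gap: 0.0006
```

```bash
python3 -c "
from h import *
diag(131,.000)"
```

```text
local [-33.1  17.3] z 58.3 tangential -13.6 radial -1.3 shift [-0.12  0.24  0.03] turn [ 0.004 -0.005 -0.015]
F n -7.69 rad -0.18 z 3.22 t 13.22 j6 1.2
```

Call:
drive_tool --pt "1 0 -0.2 0 0 0 0"

```text
time: 13.3
eef_pos: [0.4677, 0.3642, 0.0583]
orientation: [0.004, 0.957, -0.29, 0.001]
wrist_force: [-4.0, -6.1, 4.2]
finger_gap: 0.0004
```

Call:
drive_tool --pt "1 0 -0.2 0 0 0 0"

```text
time: 13.38
eef_pos: [0.468, 0.3647, 0.0583]
orientation: [0.006, 0.957, -0.291, 0.001]
wrist_force: [-3.7, -6.9, 4.6]
finger_gap: 0.0004
```

```bash
python3 -c "
from h import *
diag(131,.000)"
```

```text
local [-32.3  18. ] z 58.3 tangential -12.6 radial -1.2 shift [-0.12  0.35  0.04] turn [ 0.011 -0.005 -0.015]
F n -7.75 rad -0.63 z 4.62 t 13.38 j6 1.2
```

Call:
drive_tool --pt "1 0 -0.25 0 0.005 0 0"

```text
time: 13.47
eef_pos: [0.4684, 0.3654, 0.0583]
orientation: [0.006, 0.957, -0.291, 0.001]
wrist_force: [-4.8, -7.2, 4.2]
finger_gap: 0.0006
```

Call:
drive_tool --pt "1 0 -0.25 0 0.005 0 0"

```text
time: 13.55
eef_pos: [0.4687, 0.3659, 0.0582]
orientation: [0.006, 0.957, -0.291, 0.001]
wrist_force: [-5.1, -8.4, 5.0]
finger_gap: 0.0004
```

```bash
python3 -c "
from h import *
diag(128,.000)"
```

```text
local [-31.2  19. ] z 58.2 tangential -12.9 radial -1.8 shift [-0.19  0.3   0.03] turn [ 0.011 -0.005  0.036]
F n -9.79 rad -0.76 z 4.96 t 13.55 j6 1.2
```

Call:
drive_tool --pt "1 0 -0.25 0 0 0 0"

```text
time: 13.63
eef_pos: [0.4689, 0.3663, 0.0582]
orientation: [0.008, 0.957, -0.291, -0.0]
wrist_force: [-6.2, -8.6, 5.2]
finger_gap: 0.0006
```

```bash
python3 -c "
from h import *
diag(128,.000)"
```

```text
local [-30.9  19.4] z 58.2 tangential -12.4 radial -1.7 shift [-0.18  0.35  0.03] turn [ 0.016 -0.005  0.036]
F n -10.59 rad -0.05 z 5.18 t 13.63 j6 1.2
```

Call:
drive_tool --pt "1 0 0.5 0 0 0 0" --pt "1 0 2 0 0 0 0" --pt "1 0 3 -1 0 0 0" --pt "1 0 3 -3 0 0 0" --pt "1 0 1 -4 0 0 0"

```text
time: 14.05
eef_pos: [0.4102, 0.2851, 0.1298]
orientation: [0.015, 0.957, -0.29, -0.007]
wrist_force: [1.1, -0.2, 0.7]
finger_gap: 0.0008
```

Call:
drive_tool --pt "1 0 0 -4 0 0 0" --pt "1 4 0 -3 0 0 0" --pt "1 4 0 -2 0 0 0" --pt "1 4 0 0 0 0 0" --pt "1 0 0 0 0 0 0"

```text
time: 14.47
eef_pos: [0.5066, 0.2241, 0.2282]
orientation: [0.009, 0.958, -0.287, 0.0]
wrist_force: [0.0, 0.9, -1.2]
finger_gap: 0.0003
```

Run:
```python
from h import *
obs()
im=arm.capture("top");s=arm.capture("scene")
a=cv2.resize(im[120:300,130:400],None,fx=2.9,fy=2.9,interpolation=cv2.INTER_CUBIC)
cv2.imwrite("pics/t3.png",a)
for n,i in(("top",im),("scene",s)):
    print(n,blobs(i,(80,150,80),(97,255,255))[0],[b for b in blobs(i,(95,180,120),(112,255,255),100)[0]])
    print("was",[b for b in blobs(cv2.imread(f"pics/{n}0.png"),(95,180,120),(112,255,255),100)[0]])
print(proj("scene",[0.504-.075*np.sin(.281),.3563+.075*np.cos(.281),.078]))
```

```text
t14.47 [0.5066 0.2241 0.2282] [ 0.009  0.958 -0.287  0.   ] [ 0.03  0.86 -1.19] [ 0.011 -0.086  0.021] 0.0003 [ 0.36 -0.02  1.34 -0.01  1.84  0.94]
top [([171, 204, 9, 9, 52], [174.9, 207.7])] [([198, 192, 36, 21, 135], [214.0, 201.3]), ([272, 269, 17, 17, 234], [280.0, 276.6]), ([242, 311, 32, 35, 507], [257.6, 328.3])]
was [([198, 184, 21, 33, 126], [208.1, 200.3]), ([272, 269, 17, 17, 234], [280.0, 276.6]), ([242, 311, 32, 35, 508], [257.6, 328.3])]
scene [([349, 168, 33, 21, 593], [365.1, 178.3]), ([218, 258, 11, 24, 182], [223.2, 268.9])] [([342, 239, 19, 30, 487], [351.3, 253.4]), ([376, 274, 43, 21, 624], [397.5, 283.0])]
was [([342, 240, 19, 29, 470], [351.4, 253.6]), ([376, 274, 43, 20, 603], [397.6, 282.7])]
[[222.04025621 262.80590688]]
```

View pics/t3.png

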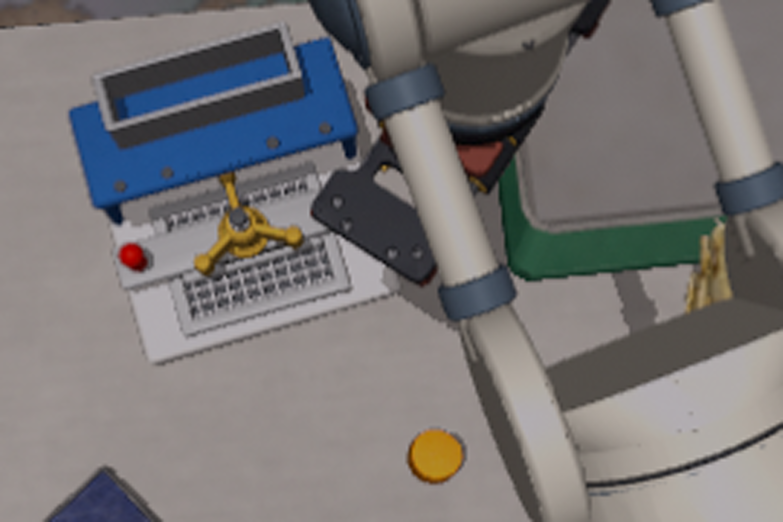

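Call:
drive_tool --pt "1 -3 0 -1 0 0 0" --pt "1 -4 0 0 0 0 0" --pt "1 -2 0 0 0 0 0" --pt "1 0 0 0 0 0 0" --pt "1 0 0 0 0 0 0"

```text
time: 14.98
eef_pos: [0.4212, 0.2798, 0.2348]
orientation: [0.009, 0.958, -0.285, -0.004]
wrist_force: [-0.0, -0.6, -0.1]
finger_gap: 0.0001
```

Run:
```python
from h import *
obs(); print(arm.close_job())
```

```text
t14.98 [0.4212 0.2798 0.2348] [ 0.009  0.958 -0.285 -0.004] [-0.   -0.55 -0.14] [-0.015 -0.022  0.053] 0.0001 [ 0.52 -0.14  1.44 -0.01  1.86  1.1 ]
the job is handed in; nothing more can be done
None
```

I swung the strap home by its red peg, then tightened the nut clockwise wing after wing in front of the hood. It is snug at about 10.6 N across the bead, at a turn of roughly 3 rad. I handed the job in at 15 s, with the arm clear and touching nothing.

- **Strap:** it stopped against a 9 N push. In the top picture the peg sits within about 1 pixel of where it should be at home, and it had not moved after tightening.
- **Nut:** it ran free at about 2 N, then began to bear. In the last slow pushes the force rose from 6.5 to 10.6 N, roughly 1 N per mm or a little more. An upward force of up to 5 N on the tool came with these pushes.
- **Bystanders:** the jar and the carrot piece show no shift in the scene view, to within about 0.3 pixel. The top view agrees for the carrot, but the arm hid the jar there.
- **Disagreements:** contact positions came out 1.5 to 3 mm off the camera estimate, which I put down to the calibration. The scene-view mask of the peg takes in its whole shaft, so its centre lies 6 pixels below the predicted ball centre; I did not rely on that one.

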